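Set the lanes of a counter display with a notched spacer

ROBOT

A 7-joint arm with a two-finger parallel gripper is mounted at the origin on a cart in front of the work surface, level with it; the furniture and walls round the work are solid. World frame = base frame: x ahead of the robot, y to its left, z up, the work surface at z = 0. Lengths are in mm, angles in rad, forces in N, time in s.
With the tool pointing down it reaches from about 400 to 875 mm from the base axis. Payload 19.3 kg.
Tool frame: the origin (TCP) lies on the centre line of the jaws, within the pads' length; the fingertips stand 25 mm ahead of it and the grasp point (between the pads) lies 6 mm ahead of it; z points along the fingers, x is the direction in which the jaws open and shut, and the axes are right-handed (so a half turn about z gives the same grasp; the last joint's range is limited). The gripper opens to 85 mm and grips with 20 to 120 N. Pads are 22 mm wide; open, the fingers measure 114 mm over their backs; the gripper's body (76 mm by 85 mm) begins 54 mm behind the grasp point. The pads swing forward as they close: fully open they stand 13 mm farther back than shut.
Start: joints at [-1.35, 0.521, -0.036, 1.599, 0.021, 1.021, -0.113], TCP at [179.218, 598.745, 256.291] pointing down, gripper open.
Joint ranges: [-2.91, 2.91], [-0.3, 2.13], [-1.5, 1.42], [0.17, 2.43], [-1.26, 4.41], [0.16, 1.93], [-2.52, 2.52]. Speed limits (rad/s): [1.89, 1.89, 2.39, 2.39, 3.01, 3.01, 3.01].

INTERFACE

Orientations are given as a unit quaternion [w, x, y, z].
In Python, from workcell import get_obs, get_image, calibration, job gives the robot as it stands. The module is installed in compiled form; this text tells all that it offers.
- The arm moves only by the tool play_rows, never from a script. Its argument "increments" is a list of rows, each a list of 7 numbers: the shift along the tool's x, y, z in mm, then the turn, a rotation vector about the tool's x, y, z in degrees, then the closure, from -1 (fully open) to 1 (shut). In form: [[tx, ty, tz, wx, wy, wz, grip], ...]. A call has 1 to 10 rows; each row shifts and turns the pose as measured when the row begins, along the tool's axes as they then stand; what a row does not reach is not made up. A row lasts 1/10 s, in which the tool goes at most 50 mm and 8.59 degrees, less where a joint would pass 70% of its speed; a pose out of reach is approached as far as the arm can. A call is refused whole if a number of a shift passes 50 or a number of a turn 8.59, either way. A call with a gripper value outside its range is refused whole. The fingers move at their own pace and stop on an object; "newtons" is the grip in N (left out, the last holds). Time passes only in rows, so rows that do not move let the fingers close. It gives the time, the measured TCP pose, the force and the opening at its end, in the units of the state.
- get_obs(): the state, without advancing time (a new reading comes with each control period).
- get_image(name): name is "scene" or "top" or "wrist"; returns the picture (400x640x3 uint8, red, green, blue); there is no depth.
- calibration(name): a dict with "fx", "fy", "cx", "cy" (pixels), "position" and "attitude" of the camera in the world; the wrist camera has in their place "hand_eye" (4x4, takes a point from camera to tool coordinates, whose origin is the TCP and whose axes are the tool frame's). Camera axes: x right, y down, z forward; pixel columns grow to the right and rows downward; lengths in mm; the calibration is good to about 2 mm. A picture is of the moment at which its call begins: read the wrist's pose just before it. calibration takes no time and is no camera call.
- job.sign_off(): hands the job in, once; it reports no verdict.
The state is a dict: "t": time; "joint_pos": joint angles; "qd": joint speeds; "tau": joint torques, N m; "tool_pos": TCP position; "tool_rot": TCP orientation; "ft_force": force on the tool from outside, world axes, zero at the start; "wrist_torque": the same for the moment, N m; "width": opening from 0.0 (shut) to 1.0 (fully open).
Only numpy, scipy, OpenCV 4.12 (cv2) and the standard library are available. Lean on these libraries where they do the work, as an engineer would, in place of code of your own. Each camera call takes 0.05 s, during which the arm holds its last target. There are 200 camera calls.

TASK

Make the three lanes of the wooden counter display equally wide for the small cartons, measured from each rubber buffer to the next divider: take the notched spacer and, beginning at the left end panel, slot it over each of the three dividers in turn and slide that divider left until the spacer's thick leg just bears on the buffer of the panel or of the divider you set before. The buffers stand out by different amounts, so go by feel, gently: nothing is forced, a divider already set is not pushed on, and only the spacer moves the dividers. At the end stand the spacer upright on the table in front of the display again and leave the other goods where they are.

Things in the scene. Friction and masses are not known exactly. Their poses are not given: they have to be found in the camera images.
- display: counter display, fixed: wooden board 120 mm deep (x), 354 long (y), 10 thick, two 4 mm aluminium rails along y on it, an end panel at each end, a 62 mm high back stop (inner face x = +52) and a 19 mm high aluminium strip along the front edge (x = -60). Origin: centre of its underside, on the table. x points to the back, y along the row to the left end, z up
- left_panel: left end panel, upright wood, fixed, 12 mm thick, top edge 80 mm above the table. Origin: on its inner (-y) face, at table height, mid-depth; axes as the display's. On this face sits a black rubber buffer, 11 mm across, mid-depth, 55 mm above the table, facing -y; it stands out 7 to 19 mm, screwed out differently each time and not shown by any reading: feel for it
- divider_1: divider nearest the left panel. All three alike: wooden fin 6 mm thick (y), 84 deep (x), top edge 76 mm above the table, on a metal shoe 22 mm wide, top 20 mm high. Slides only along the display's y, against 3.5 to 4.5 N, and stays where left. Origin: middle of the fin's thickness and depth, at table height; axes as the display's
- divider_2: middle divider, like divider 1. Each divider too has a rubber buffer on its -y face (mid-depth, 55 mm up, standing out 7 to 19 mm, differing, no reading shows it). A divider already set gives way again at 3.5 to 4.5 N: drawing the next onto it, the push rises from about 4 N to about 8 N as it starts to shift
- divider_3: divider furthest from the left panel, like divider 1; each divider starts at least 5 mm further right than where the spacer will set it
- spacer: loose notched wooden spacer, 110 to 225 g, standing on its legs in front of the display. 40 mm deep (x), 62 wide (y), 107 high. Origin: centre of its underside, z up. Thick leg y = -10 to +31, slot y = -19 to -10, thin drawing leg y = -31 to -19, forked (20 mm free between its prongs in x, for the buffers). In use the +y face (thick leg) points to the left panel
- spacer_slot (a point): middle of the spacer's slot at its open lower end, at (0, -14.5, 0) mm in the spacer's frame. The slot is 9 mm wide, 50 mm high, its mouth flared to 15 mm over the lowest 9 mm; it goes over a 6 mm divider. When the thick leg bears on a buffer and the thin leg on the divider, the lane is 44 mm clear from buffer tip to divider (47 mm to the divider's middle)
- spacer_rib (a point): middle of the spacer's grip rib, at (0, 0, 88) mm in its frame. The rib is 22 mm across y, 36 mm along x, from 67 to 107 mm height, and stands on the bridge that joins the legs (50 to 67 mm height)
- balm_tin: round green tin, 62 mm across, 24 mm high, in the right-hand bay of the display; origin at its underside; leave alone
- matchbox: matchbox 36 x 54 x 17 mm lying in front of the display at its left; leave alone
- clay_token: round clay token, 36 mm across, 9 mm high, lying in front of the display at its right; leave alone
Not all that is in view belongs to the job. Leave any yellow look-alike of the spacer alone.

How it is judged (in metres and radians):
On the way, in this order (a step that is already met when the one before it is completed fails the run):
1. with the spacer slotted over it, divider 1 is brought to where the spacer bears: the first lane is set (y of spacer_slot in the frame of divider_1 between -0.003 and 0.003 m and z of spacer_slot in the frame of divider_1 below 0.06 m and x of spacer_slot in the frame of divider_1 between -0.04 and 0.04 m and angle between spacer's own z axis and vertical below 0.1 rad and y of buffer_0_c0 in the frame of divider_1 between 0.047 and 0.05 m), for 0.1 s.
2. with the spacer slotted over it, divider 2 is brought to where the spacer bears: the second lane is set, the first still right (y of spacer_slot in the frame of divider_2 between -0.003 and 0.003 m and z of spacer_slot in the frame of divider_2 below 0.06 m and x of spacer_slot in the frame of divider_2 between -0.04 and 0.04 m and angle between spacer's own z axis and vertical below 0.1 rad and y of buffer_0_c0 in the frame of divider_1 between 0.047 and 0.05 m and y of buffer_1_c0 in the frame of divider_2 between 0.047 and 0.05 m), for 0.1 s.
3. with the spacer slotted over it, divider 3 is brought to where the spacer bears: the third lane is set, the others still right (y of spacer_slot in the frame of divider_3 between -0.003 and 0.003 m and z of spacer_slot in the frame of divider_3 below 0.06 m and x of spacer_slot in the frame of divider_3 between -0.04 and 0.04 m and angle between spacer's own z axis and vertical below 0.1 rad and y of buffer_0_c0 in the frame of divider_1 between 0.047 and 0.05 m and y of buffer_1_c0 in the frame of divider_2 between 0.047 and 0.05 m and y of buffer_2_c0 in the frame of divider_3 between 0.047 and 0.05 m), for 0.1 s.
At the end, for the whole second after the job is handed in: each of the three lanes is 44 mm clear from buffer tip to the next divider's face (within 1.5 mm); the spacer stands upright (within 0.08 rad), at rest on the table in front of the display (its middle at least 30 mm before the front strip), released; tin, matchbox and token not moved more than 15 mm (y of buffer_0_c0 in the frame of divider_1 between 0.047 and 0.05 m and y of buffer_1_c0 in the frame of divider_2 between 0.047 and 0.05 m and y of buffer_2_c0 in the frame of divider_3 between 0.047 and 0.05 m and angle between spacer's own z axis and vertical below 0.08 rad and height (world z) of spacer between -0.004 and 0.004 m and x of spacer in the frame of display below -0.09 m and linear speed of spacer below 0.01 m/s); the robot touches nothing.
It fails at once if the spacer is forced against the left end panel with more than 20 N (contact force between spacer and left_panel above 20 N).
It fails at once if the spacer is forced against a divider with more than 25 N (contact force between spacer and divider_1 above 25 N or contact force between spacer and divider_2 above 25 N or contact force between spacer and divider_3 above 25 N).
It fails at once if a divider is pushed by the fingers and not by the spacer (contact force between the fingers and divider_1 above 1.5 N or contact force between the fingers and divider_2 above 1.5 N or contact force between the fingers and divider_3 above 1.5 N).
It fails at once if a bystander (balm tin, matchbox, clay token) is shifted more than 15 mm (distance of any of balm_tin, matchbox, clay_token from where it was at the start of the episode above 0.015 m).
It also fails if it takes over 64 s, if anything falls off the work surface, if the arm or the gripper's body presses on something with over 40 N, if the wrist force passes 120 N, or if a joint passes its speed limit or range.

## Working session

There is one attempt and no reset: what is moved stays moved. The work goes in short steps, Python scripts to look and compute and a tool call to move; the robot and the scene stay as the last step left them, time stands still between calls to the robot, and variables do not carry over. Pictures are saved under pics/ and viewed, about 8 in all and at most 12, crops included, and the job is handed in when it is done.

Besides the shell and the picture viewer there is one more tool, called after "Emit:" in YAML: its name, and indented under it one key for each argument. play_rows: Moves the arm, as the interface text tells. Its arguments: {"type":"object","properties":{"increments":{"type":"array","items":{"type":"array","items":{"type":"number"}}},"newtons":{"type":"number"}},"required":["increments"]}

```bash
mkdir -p pics; cat > h.py <<'E'
import numpy as np, cv2
from scipy.spatial.transform import Rotation as R
from workcell import get_obs,get_image,calibration,job
def rot(a):
    a=np.array(a,float)
    return a if a.shape==(3,3) else R.from_quat(a,scalar_first=True).as_matrix()
def cam(n,o=None):
    c=calibration(n)
    if n=="wrist":
        H=np.array(c["hand_eye"]);T=rot(o["tool_rot"])
        return c,T@H[:3,3]+np.array(o["tool_pos"]),T@H[:3,:3]
    return c,np.array(c["position"]),rot(c["attitude"])
def ray(n,u,v,z,o=None):
    c,p,A=cam(n,o); d=A@np.array([(u-c["cx"])/c["fx"],(v-c["cy"])/c["fy"],1])
    return p+d*(z-p[2])/d[2]
def proj(n,P,o=None):
    c,p,A=cam(n,o); q=A.T@(np.array(P)-p); return np.array([c["fx"]*q[0]/q[2]+c["cx"],c["fy"]*q[1]/q[2]+c["cy"]])
def snap(n,f):
    o=get_obs(); im=get_image(n)[:,:,::-1].copy(); cv2.imwrite("pics/"+f,im); return o,im
E
python3 - <<'E'
from h import *
print(get_obs())
for n in("scene","top","wrist"):print(n,calibration(n))
a=snap("scene","s0.png")[1];b=snap("top","t0.png")[1]
E
```

```text
{'t': 0.0, 'joint_pos': array([-1.35019647,  0.52201189, -0.03634065,  1.59995781,  0.02121034,
        1.02111205, -0.11279975]), 'qd': array([ 1.65080386e-03, -9.40129436e-04,  8.82496636e-04, -2.53631976e-05,
       -1.94824177e-03, -3.63948853e-04,  8.85215635e-04]), 'tau': array([-1.08908305e-03, -9.27113986e+01,  1.97943918e+00, -3.69945252e+01,
        1.78840093e-02,  8.01355432e-03,  1.96001167e-05]), 'tool_pos': array([179.14335298, 598.47372845, 255.74487141]), 'tool_rot': array([ 3.60901745e-04,  8.02094819e-01,  5.97196448e-01, -4.17509620e-04]), 'ft_force': array([-0.56267239, -0.20034805,  0.57487093]), 'wrist_torque': array([0.00134993, 0.02999922, 0.0045301 ]), 'width': 1.0018796351370565}
scene {'fx': 385.4942074324991, 'fy': 385.4942074324991, 'cx': 316.1411763083704, 'cy': 204.24985398591542, 'position': array([ 181.59433409, -460.2275829 ,  639.21682203]), 'attitude': array([-0.4208313 ,  0.87623003, -0.21647668,  0.09088349])}
top {'fx': 386.6680558084599, 'fy': 386.6680558084599, 'cx': 323.6046136336166, 'cy': 204.10624348692394, 'position': array([352.46304766, 172.94972825, 913.00476336]), 'attitude': array([ 0.07424839, -0.7029253 ,  0.70455293, -0.06315355])}
wrist {'fx': 355.2986982754959, 'fy': 355.2986982754959, 'cx': 322.1449797290309, 'cy': 199.5133268004134, 'hand_eye': array([[ 9.99999698e-01,  4.74993978e-04,  6.14966045e-04,
         5.05041598e-01],
       [-6.46520590e-04,  9.47629727e-01,  3.19370447e-01,
        -8.22153548e+01],
       [-4.31061066e-04, -3.19370749e-01,  9.47629748e-01,
        -1.17403086e+02],
       [ 0.00000000e+00,  0.00000000e+00,  0.00000000e+00,
         1.00000000e+00]])}
```

View pics/s0.png

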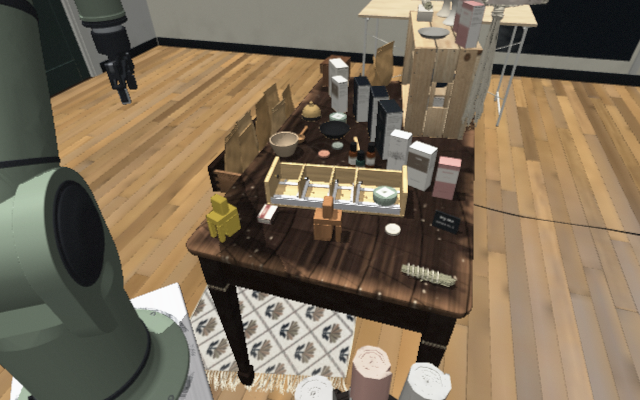

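View pics/t0.png

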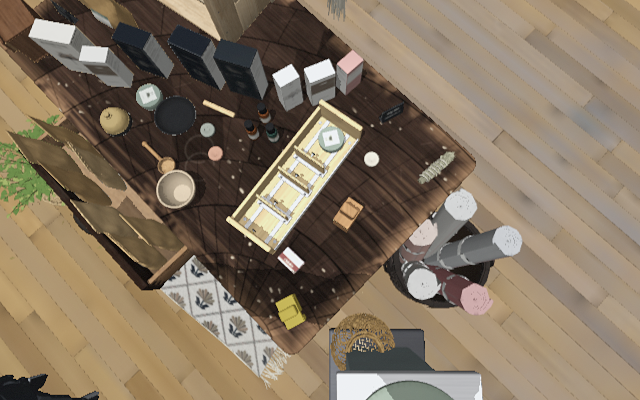

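The candidates for the spacer are the brown block, at scene (327,218) and top (348,213), and the yellow look-alike, at scene (223,217) and top (290,310). I choose the brown wooden one. Next I crop in close to check it and locate the display corners.

```bash
python3 - <<'E'
from h import *
a=cv2.imread("pics/s0.png")[155:255,195:425];b=cv2.imread("pics/t0.png")[95:275,220:390]
a=cv2.resize(a,None,fx=3,fy=3,interpolation=2);b=cv2.resize(b,None,fx=3,fy=3,interpolation=2)
c=np.zeros((540,1200,3),np.uint8);c[:300,:690]=a;c[:540,690:]=b
cv2.imwrite("pics/c0.png",cv2.resize(c,(800,360),interpolation=3))
for n,u,v,z in [("top",348,213,80),("top",228,219,80),("top",271,254,80),("top",324,102,80),("top",362,129,80),("top",331,138,34),("top",291,260,17),("top",371,158,9),("scene",327,198,107)]:
    print(n,u,v,ray(n,u,v,z).round())
E
```

```text
top 348 213 [497. 133.  80.]
top 228 219 [484. 395.  80.]
top 271 254 [408. 299.  80.]
top 324 102 [758. 185.  80.]
top 362 129 [691.  98.  80.]
top 331 138 [687. 169.  34.]
top 291 260 [398. 262.  17.]
top 371 158 [645.  72.   9.]
scene 327 198 [502. 138. 107.]
```

View pics/c0.png

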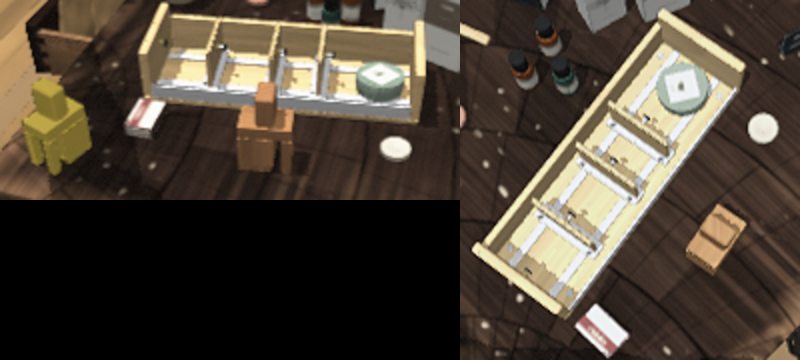

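The crop confirms it. The brown block has the wide leg on the left and the forked thin leg on the right, so it's the real spacer at about world (500,135). The display's left end is near (446,347), its right end near (724,141), and the yaw is about 53°. Next I work out the tool-frame steps to get above the spacer.

```bash
cat >> h.py <<'E'
def plan(tgt,yaw,n,o=None):
    """print n equal rows in tool axes; yaw = wanted world angle of tool x (deg), tool down"""
    o=o or get_obs();T=rot(o["tool_rot"]);d=(np.array(tgt)-o["tool_pos"])
    a=np.degrees(np.arctan2(T[1,0],T[0,0]));w=(a-yaw+180)%360-180
    print("at",np.round(o["tool_pos"],1),"ang",round(a,2),"turn/row",round(w/n,2),"tilt z",T[:,2].round(4))
    for k in range(n):
        M=T@R.from_rotvec([0,0,np.radians(w*k/n)]).as_matrix();print((M.T@d/n).round(1))
E
python3 -c "
from h import *
plan([500,138,256],-36.5,14)"
```

```text
at [179.2 598.5 255.8] ang 73.34 turn/row 7.85 tilt z [-2.e-04 -1.e-03 -1.e+00]
[-24.9  31.4   0. ]
[-20.4  34.5   0. ]
[-15.5  37.    0. ]
[-10.3  38.7   0. ]
[-4.9 39.8  0. ]
[ 0.5 40.1  0. ]
[ 6.  39.6  0. ]
[11.4 38.4  0. ]
[16.5 36.5  0. ]
[21.3 33.9  0. ]
[25.8 30.7  0. ]
[29.7 26.9  0. ]
[33.1 22.6  0. ]
[35.9 17.9  0. ]
```

Emit:
play_rows:
  increments:
    - [-25,31,0,0,0,7.8,-1]
    - [-20,35,0,0,0,7.8,-1]
    - [-15,37,0,0,0,7.8,-1]
    - [-10,39,0,0,0,7.8,-1]
    - [-5,40,0,0,0,7.8,-1]
    - [0,40,0,0,0,7.8,-1]
    - [6,40,0,0,0,7.8,-1]
    - [11,38,0,0,0,7.8,-1]
    - [16,37,0,0,0,7.8,-1]
    - [21,34,0,0,0,7.8,-1]
  newtons: 40

```text
t: 1.1
tool_pos: [405.8, 256.0, 253.1]
tool_rot: [0.001, 0.998, -0.063, -0.002]
ft_force: [-0.3, -0.1, 0.2]
width: 1.002
```

```bash
python3 -c "
from h import *
plan([500,138,256],-36.5,6)"
```

```text
at [405.8 256.  253.1] ang -7.18 turn/row 4.89 tilt z [-0.0042 -0.002  -1.    ]
[18.  17.6 -0.5]
[19.5 16.  -0.5]
[20.8 14.2 -0.5]
[21.9 12.4 -0.5]
[22.9 10.5 -0.5]
[23.7  8.5 -0.5]
```

Emit:
play_rows:
  increments:
    - [18,18,-0.5,0,0,5,-1]
    - [20,16,-0.5,0,0,5,-1]
    - [21,14,-0.5,0,0,5,-1]
    - [22,12,-0.5,0,0,5,-1]
    - [23,10,-0.5,0,0,5,-1]
    - [24,8,-0.5,0,0,5,-1]
    - [0,0,0,0,0,0,-1]
    - [0,0,0,0,0,0,-1]

```text
t: 1.9
tool_pos: [504.2, 126.0, 255.4]
tool_rot: [0.003, 0.942, -0.335, -0.002]
ft_force: [-0.6, -0.2, -1.1]
width: 1.001
```

```bash
python3 - <<'E'
from h import *
o,im=snap("wrist","w1.png")
print(o["tool_pos"],rot(o["tool_rot"]).round(4),o["ft_force"])
import json;json.dump({k:list(map(float,o[k])) for k in("tool_pos","tool_rot")},open("w1.json","w"))
E
```

```text
[504.16514567 126.01461546 255.43644437] [[ 0.7757 -0.631  -0.0053]
 [-0.631  -0.7757 -0.0042]
 [-0.0014  0.0066 -1.    ]] [-0.55832585 -0.22116158 -1.09690006]
```

View pics/w1.png

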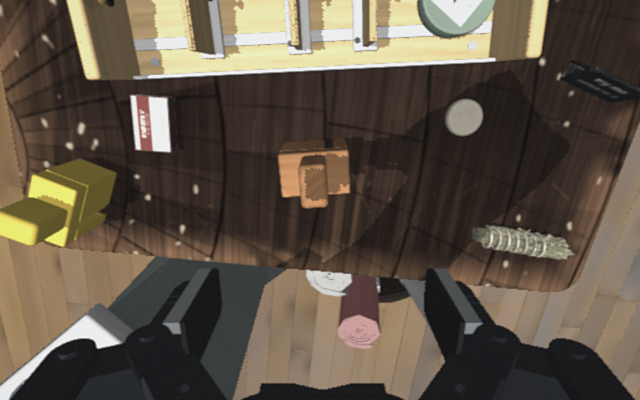

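The wrist view shows the rib top, roughly (300..328, 165..207), the bridge at (278..350, 148..197), and the front strip from (133,77) to (495,60). The matchbox, token and tin are all visible.

```bash
python3 - <<'E'
from h import *
import json;o=json.load(open("w1.json"))
im=cv2.imread("pics/w1.png")
def p(u,v,z): return ray("wrist",u,v,z,o)[:2]
hsv=cv2.cvtColor(im,40);m=cv2.inRange(hsv,(5,80,60),(18,220,255));m[:135]=0;m[220:]=0;m[:,:265]=0;m[:,360:]=0
pts=cv2.findNonZero(m);print(cv2.boundingRect(pts),cv2.minAreaRect(pts))
f=p(133,77,19);g=p(495,60,19);d=f-g;print("strip",f,g,np.degrees(np.arctan2(d[1],d[0])))
for z,l in((107,[(299,158),(327,157),(328,206),(301,207)]),):
    P=np.array([p(u,v,z) for u,v in l]);print(P.round(1),P.mean(0))
a=P[0]-P[1];print(np.degrees(np.arctan2(a[1],a[0])),np.linalg.norm(a),np.linalg.norm(P[0]-P[3]))
a=P[0]-P[3];print("x dir",np.degrees(np.arctan2(a[1],a[0])))
cv2.imwrite("pics/w1c.png",cv2.resize(im[130:225,260:370],None,fx=6,fy=6,interpolation=2))
E
```

```text
(265, 135, 95, 85) ((312.0, 177.0), (84.0, 94.0), 90.0)
strip [418.63230677 303.52681463] [690.33189108 101.98198661] 143.43223766319437
[[506.3 157.2]
 [523.3 144.4]
 [499.1 113.1]
 [481.9 126. ]] [502.65888753 135.14458217]
142.9937545470776 21.259014772198405 39.5936691912432
x dir 52.00298465043536
```

View pics/w1c.png

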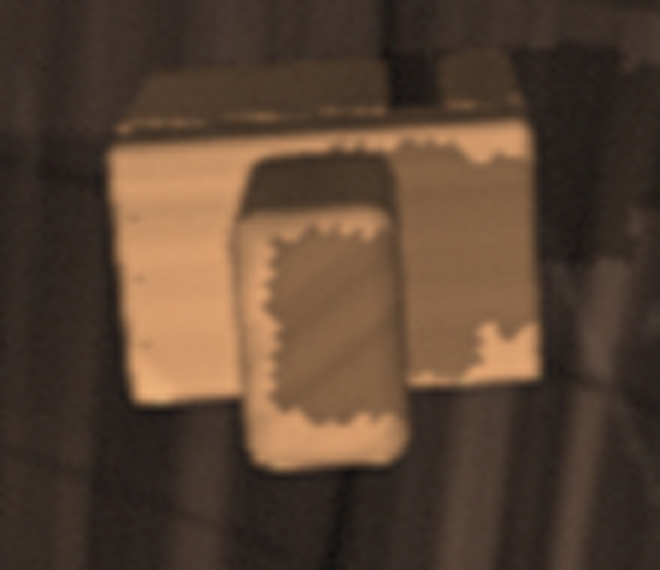

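```bash
python3 - <<'E'
from h import *
import json;o=json.load(open("w1.json"))
for z,l in((107,[(299.7,165),(325,164.2),(328,205.8),(301.3,208)]),(67,[(278,154.2),(348.3,150),(350,193.3),(282,197.5)])):
    P=np.array([ray("wrist",u,v,z,o)[:2] for u,v in l]);a=P[0]-P[1]+P[3]-P[2];b=P[0]-P[3]+P[1]-P[2]
    print(P.mean(0).round(1),np.degrees(np.arctan2(a[1],a[0])),np.degrees(np.arctan2(b[1],b[0]))+90,np.linalg.norm(a)/2,np.linalg.norm(b)/2)
# display geometry: left panel
plan([501,134,180],-36.5,4)
E
```

```text
[500.6 133. ] 144.42685799648365 143.4310043723785 20.31753235235403 34.41376182868065
[500.  132.3] 144.50507979223406 144.1639615528659 61.433404237259744 39.654919680878976
at [504.1 126.  255.5] ang -39.12 turn/row -0.65 tilt z [-0.0051 -0.0043 -1.    ]
[-1.8 -1.2 18.9]
[-1.8 -1.2 18.9]
[-1.8 -1.2 18.9]
[-1.8 -1.2 18.9]
```

Emit:
play_rows:
  increments:
    - [-3.6,-1.4,10,0.37,0.07,-1.6,-1]
    - [-3.6,-1.4,10,0,0,-1.6,-1]
    - [0,0,30,0,0,0,-1]
    - [0,0,30,0,0,0,-1]
    - [0,0,30,0,0,0,-1]
    - [0,0,15,0,0,0,-1]
    - [0,0,0,0,0,0,-1]

```text
t: 2.65
tool_pos: [496.8, 139.1, 125.1]
tool_rot: [-0.001, 0.954, -0.299, -0.001]
ft_force: [-0.5, -0.3, 0.7]
width: 0.997
```

```bash
python3 - <<'E'
from h import *
o,im=snap("wrist","w2.png")
plan([500.3,132.7,97],-35.7,1)
E
```

```text
at [497.2 139.2 126. ] ang -34.83 turn/row 0.87 tilt z [-5.0e-04  3.2e-03 -1.0e+00]
[ 6.3  3.6 29. ]
```

View pics/w2.png

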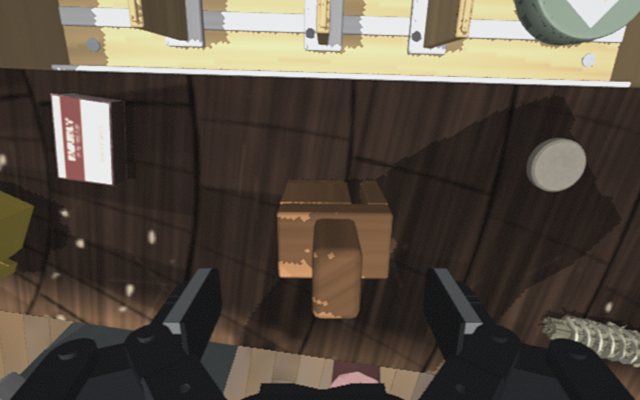

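The rib top is centred near (338,285), which agrees with the computed 6 mm tool-x correction. I'll go down and grip.

Emit:
play_rows:
  increments:
    - [6.3,3.6,10,0.1,-0.15,0.9,-1]
    - [0,0,10,0,0,0,-1]
    - [0,0,8.5,0,0,0,-1]
    - [0,0,0,0,0,0,-1]
    - [0,0,0,0,0,0,1]
    - [0,0,0,0,0,0,1]
    - [0,0,0,0,0,0,1]
    - [0,0,0,0,0,0,1]
    - [0,0,0,0,0,0,1]
    - [0,0,0,0,0,0,1]
  newtons: 90

```text
t: 3.7
tool_pos: [501.8, 133.5, 98.3]
tool_rot: [-0.004, 0.952, -0.306, -0.0]
ft_force: [0.5, 0.1, -1.0]
width: 0.247
```

```bash
python3 - <<'E'
from h import *
o=get_obs();print(o["tool_pos"],rot(o["tool_rot"]).round(4),o["width"],o["ft_force"])
plan([500,132,97],-35.7,1)
E
```

```text
[501.84959522 133.52475578  98.28213883] [[ 0.8123 -0.5833  0.0024]
 [-0.5833 -0.8122  0.0086]
 [-0.003  -0.0084 -1.    ]] 0.24655134635668338 [ 0.54129652  0.10883086 -0.96940585]
at [501.8 133.5  98.3] ang -35.68 turn/row 0.02 tilt z [ 0.0024  0.0086 -1.    ]
[-0.6  2.3  1.3]
```

Gripped: 21 mm wide. Now I'll lift clear, stand in front of the display and look at all the dividers from above.

Emit:
play_rows:
  increments:
    - [0,0,-20,0,0,0,1]
    - [0,0,-40,0,0,0,1]
    - [0,0,-40,0,0,0,1]
    - [0,-15,-40,0,0,0.4,1]
    - [0,-25,-5,0,0,0.4,1]
    - [0,-16,0,0,0,0,1]
    - [0,0,0,0,0,0,1]
    - [0,0,0,0,0,0,1]

```text
t: 4.5
tool_pos: [534.2, 178.1, 249.3]
tool_rot: [-0.004, 0.949, -0.314, -0.001]
ft_force: [-1.2, -0.6, -3.0]
width: 0.245
```

```bash
python3 - <<'E'
from h import *
import json
o,im=snap("wrist","w3.png")
json.dump({k:list(map(float,o[k])) for k in("tool_pos","tool_rot")},open("w3.json","w"))
print(o["tool_pos"],rot(o["tool_rot"]).round(4),o["width"],o["ft_force"])
cv2.imwrite("pics/w3c.png",cv2.resize(im[0:300,60:],(800,414),interpolation=2))
E
```

```text
[534.21989576 178.12828878 249.31380336] [[ 8.030e-01 -5.959e-01  2.000e-04]
 [-5.959e-01 -8.030e-01  8.100e-03]
 [-4.600e-03 -6.600e-03 -1.000e+00]] 0.24506577374779853 [-1.17614006 -0.57958048 -3.01533888]
```

View pics/w3.png

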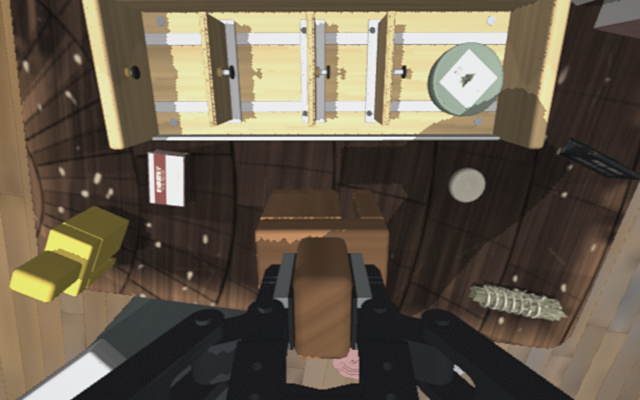

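```bash
python3 - <<'E'
import cv2
im=cv2.imread("pics/w3.png");cv2.imwrite("pics/w3c.png",cv2.resize(im[0:150,80:410],(792,360),interpolation=2))
E
```

```text
(no output)
```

View pics/w3c.png

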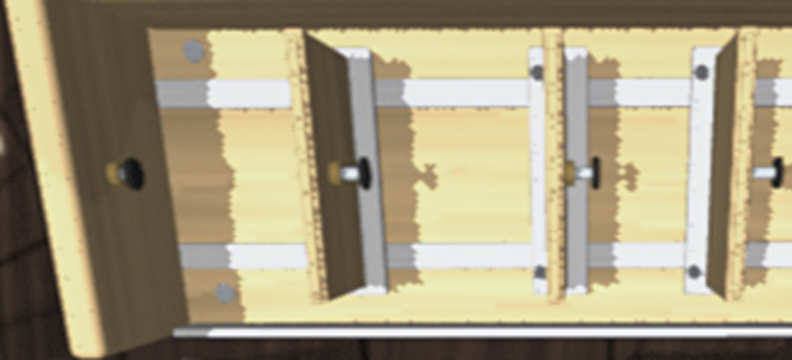

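Zoom ×2.4, offset (80,0). The divider top strips run:
- Divider 1: (295,30) to (320,300)
- Divider 2: (552,28) to (555,300)
- Divider 3: (746,28) to (734,300)

The buffer tips are at about (142,173), (369,173) and (600,173).

```bash
python3 - <<'E'
from h import *
import json;o=json.load(open("w3.json"))
p=lambda u,v,z: ray("wrist",80+u/2.4,v/2.4,z,o)[:2]
B=[p(295,30,76),p(552.5,28,76),p(746.5,28,76)];F=[p(319.5,300,76),p(555,300,76),p(734,300,76)]
s=p(173,333,19)-p(785,325,19);print("strip yaw",np.degrees(np.arctan2(s[1],s[0]))-90)
for b,f in zip(B,F):
    d=b-f;print(b,f,np.linalg.norm(d),"yaw",np.degrees(np.arctan2(d[1],d[0])))
yaw=np.mean([np.degrees(np.arctan2(*(b-f)[::-1])) for b,f in zip(B,F)]);print(yaw)
yaw=53.4
c,s=np.cos(np.radians(yaw)),np.sin(np.radians(yaw));X=np.array([c,s]);Y=np.array([-s,c])
for i in range(3): m=(B[i]+F[i])/2;print("div",i+1,m.round(1),"xd",m@X,"yd",m@Y)
for n,q in(("panel front",p(105,352,80)),("strip",p(480,330,19)),):print(n,q,q@X,q@Y)
for i,u in enumerate((142,369,600)):
    q=p(u,173,55);print("buf",i,q@X,q@Y)
o2=get_obs();t=o2["tool_pos"][:2];print("tool",t@X,t@Y,o2["ft_force"]@np.r_[Y,0])
E
```

```text
strip yaw 54.23348850688819
[540.84242576 336.17827917] [492.04198953 270.78737917] 81.59321282697422 yaw 53.26646586215938
[604.64661994 289.5165076 ] [555.77354489 223.59736006] 82.06041357702155 yaw 53.446415062598945
[652.35043023 254.11679618] [604.12877795 187.79273613] 82.0012724861318 yaw 53.980553398283945
53.56447810768075
div 1 [516.4 303.5] xd 551.5570093585245 yd -233.6648173463964
div 2 [580.2 256.6] xd 551.9040737013916 yd -312.8371676482604
div 3 [628.2 221. ] xd 551.958426894456 yd -372.6230049472236
panel front [423.17335061 300.75025322] 493.75403701174923 -160.41617878130288
strip [518.71756222 228.26970691] 492.5312234446998 -280.33544617885036
buf 0 551.5526023213514 -169.84193668086957
buf 1 551.6245004771515 -248.3275140889731
buf 2 551.6975279638491 -328.0458934596336
tool 461.5006892886719 -322.55960433239323 -0.0532068575833453
```

Emit:
play_rows:
  increments:
    - [-26,-23,0,0,0,0,1]
    - [-26,-23,0,0,0,0,1]
    - [-26,-23,20,0,0,0,1]
    - [-25,-22,20,0,0,0,1]
    - [0,0,20,0,0,0,1]
    - [0,0,0,0,0,0,1]
    - [0,0,0,0,0,0,1]

```text
t: 5.25
tool_pos: [503.4, 312.1, 187.6]
tool_rot: [-0.002, 0.948, -0.317, -0.002]
ft_force: [0.4, -0.1, -1.3]
width: 0.245
```

```bash
cat >> h.py <<'E'
X=np.array([.5953,.8035]);Y=np.array([-.8035,.5953])
def st():
    o=get_obs();t=o["tool_pos"];T=rot(o["tool_rot"]);f=o["ft_force"]
    print("t%.2f xd %.2f yd %.2f z %.2f ang %.2f tiltx %.4f tilty %.4f F xd %.2f yd %.2f z %.2f w %.3f"%(o["t"],t[:2]@X,t[:2]@Y,t[2],np.degrees(np.arctan2(T[1,0],T[0,0])),T[:2,2]@X,T[:2,2]@Y,f[:2]@X,f[:2]@Y,f[2],o["width"]),"M",(o["wrist_torque"][:2]@X).round(3))
    return o
E
python3 - <<'E'
from h import *
import json
o,im=snap("wrist","w4.png");st()
json.dump({k:list(map(float,o[k])) for k in("tool_pos","tool_rot")},open("w4.json","w"))
E
```

```text
t5.30 xd 550.25 yd -219.02 z 187.74 ang -37.00 tiltx 0.0032 tilty 0.0051 F xd 0.25 yd 0.70 z -2.42 w 0.246 M -0.01
```

View pics/w4.png

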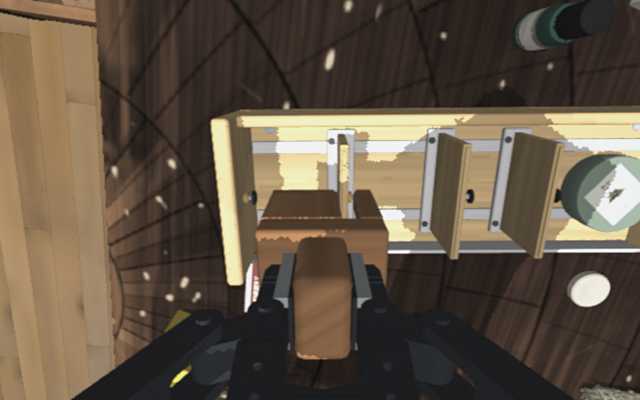

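```bash
python3 - <<'E'
from h import *
import json;o=json.load(open("w4.json"));t=np.array(o["tool_pos"])
im=cv2.imread("pics/w4.png").astype(int)
for r in (138,150,165,180,190):print(r,[tuple(im[r,u]) [1] for u in range(324,366)])
for r in (200,210,233,236,240):print(r,[(u,im[r,u,2]) for u in list(range(252,264))+list(range(380,392))])
for r in (194,198,205,212):print(r,[im[r,u,2] for u in range(324,390)])
ub=t[2]-98.3
for u,v,z in((258,235,ub+67),(386,236,ub+67),(345,138,76),(345,165,76)):
    q=ray("wrist",u,v,z,o);print(u,v,"rel tool x,y:",(q[:2]-t[:2])@X,(q[:2]-t[:2])@Y,"abs",q[:2]@X,q[:2]@Y)
for x,y in((20,-19),(20,-10),(20,-22),(20,-7)):
    P=np.r_[(t[:2]+(x-1.5)*X+y*Y),ub];print("slot corner",x,y,proj("wrist",P,o))
print([ (x,proj("wrist",np.r_[(551.7+x)*X-233.7*Y,76],o)) for x in(41,20,)])
E
```

```text
138 [np.int64(238), np.int64(237), np.int64(226), np.int64(220), np.int64(230), np.int64(206), np.int64(158), np.int64(141), np.int64(157), np.int64(201), np.int64(235), np.int64(247), np.int64(239), np.int64(173), np.int64(106), np.int64(90), np.int64(86), np.int64(86), np.int64(86), np.int64(84), np.int64(85), np.int64(112), np.int64(157), np.int64(187), np.int64(190), np.int64(188), np.int64(186), np.int64(188), np.int64(187), np.int64(177), np.int64(162), np.int64(156), np.int64(158), np.int64(159), np.int64(158), np.int64(159), np.int64(159), np.int64(159), np.int64(159), np.int64(159), np.int64(159), np.int64(158)]
150 [np.int64(243), np.int64(243), np.int64(232), np.int64(222), np.int64(239), np.int64(243), np.int64(243), np.int64(243), np.int64(242), np.int64(242), np.int64(243), np.int64(245), np.int64(238), np.int64(174), np.int64(108), np.int64(125), np.int64(183), np.int64(207), np.int64(199), np.int64(209), np.int64(210), np.int64(223), np.int64(223), np.int64(206), np.int64(181), np.int64(163), np.int64(183), np.int64(189), np.int64(184), np.int64(168), np.int64(162), n
[... 8507 characters left out ...]
2), np.int64(242)]
258 235 rel tool x,y: 15.593014727081902 29.671933223512973 abs 566.0410679068445 -189.0445535484837
386 236 rel tool x,y: 14.795907660592803 -28.820763914901036 abs 565.2439608403554 -247.5372506868977
345 138 rel tool x,y: 47.47022068141454 -14.220157933781854 abs 597.9182738611771 -232.93664470577852
345 165 rel tool x,y: 29.756662139658214 -14.453504131499022 abs 580.2047153194209 -233.16999090349566
slot corner 20 -19 [353.14700903 187.06831092]
slot corner 20 -10 [338.91910132 187.1472832 ]
slot corner 20 -22 [357.89125215 187.04197791]
slot corner 20 -7 [334.17807195 187.17359837]
[(41, array([346.07131749, 146.08831675])), (20, array([345.62583583, 177.51272701]))]
```

The divider and slot line up in y to about 0.5 mm. The spacer sits about 5 mm forward of the buffers, so I shift it back 5.5 mm and then lower it.

Emit:
play_rows:
  increments:
    - [0,-5.5,0,0,0,-0.5,1]
    - [0,0,6,0,0,0,1]
    - [0,0,6,0,0,0,1]
    - [0,0,6,0,0,0,1]
    - [0,0,5,0,0,0,1]
    - [0,0,5,0,0,0,1]
    - [0,0,0,0,0,0,1]

```text
t: 6.0
tool_pos: [508.5, 315.1, 160.0]
tool_rot: [-0.004, 0.949, -0.314, -0.001]
ft_force: [-0.1, 0.4, -2.3]
width: 0.242
```

```bash
python3 -c "
from h import *
st()"
```

```text
t6.00 xd 555.89 yd -221.02 z 159.95 ang -36.64 tiltx 0.0061 tilty 0.0048 F xd 0.23 yd 0.34 z -2.31 w 0.242 M 0.033
```

Emit:
play_rows:
  increments:
    - [-1.5,0,5,0,0,0,1]
    - [0,0,6,0,0,0,1]
    - [0,0,6,0,0,0,1]
    - [0,0,5,0,0,0,1]
    - [0,0,4,0,0,0,1]
    - [0,0,0,0,0,0,1]

```text
t: 6.6
tool_pos: [507.3, 315.9, 131.3]
tool_rot: [-0.003, 0.949, -0.314, -0.001]
ft_force: [-0.1, -0.1, -0.9]
width: 0.246
```

```bash
python3 -c "
from h import *
st()"
```

```text
t6.60 xd 555.87 yd -219.55 z 131.31 ang -36.65 tiltx 0.0057 tilty 0.0042 F xd -0.08 yd 0.01 z -0.95 w 0.246 M 0.066
```

Slotted, with the underside at about 33 mm. Now I start drawing left (tool −x).

Emit:
play_rows:
  increments:
    - [-1.5,0,0,0,0,0,1]
    - [-1.5,0,0,0,0,0,1]
    - [-1.5,0,0,0,0,0,1]
    - [-1.5,0,0,0,0,0,1]
    - [-1.5,0,0,0,0,0,1]
    - [-1.5,0,0,0,0,0,1]

```text
t: 7.2
tool_pos: [501.2, 320.5, 132.0]
tool_rot: [-0.003, 0.949, -0.315, 0.0]
ft_force: [2.6, -2.1, -3.7]
width: 0.244
```

```bash
python3 -c "
from h import *
st()"
```

```text
t7.20 xd 555.84 yd -211.92 z 132.00 ang -36.72 tiltx 0.0068 tilty 0.0013 F xd -0.19 yd -3.34 z -3.69 w 0.244 M -1.101
```

Emit:
play_rows:
  increments:
    - [-1.5,0,0,0,0,0,1]
    - [-1.5,0,0,0,0,0,1]
    - [-1.5,0,0,0,0,0,1]
    - [-1.0,0,0,0,0,0,1]
    - [-1.0,0,0,0,0,0,1]

```text
t: 7.7
tool_pos: [495.4, 324.7, 132.0]
tool_rot: [-0.003, 0.949, -0.315, 0.0]
ft_force: [2.4, -2.3, -3.7]
width: 0.247
```

```bash
python3 -c "
from h import *
st()"
```

```text
t7.70 xd 555.79 yd -204.74 z 132.03 ang -36.71 tiltx 0.0067 tilty 0.0013 F xd -0.40 yd -3.25 z -3.73 w 0.247 M -1.042
```

Emit:
play_rows:
  increments:
    - [-0.6,0,0,0,0,0,1]
    - [-0.6,0,0,0,0,0,1]
    - [-0.6,0,0,0,0,0,1]

```text
t: 8.0
tool_pos: [493.8, 325.9, 132.0]
tool_rot: [-0.003, 0.949, -0.315, 0.0]
ft_force: [3.1, -1.6, -4.0]
width: 0.241
```

```bash
python3 -c "
from h import *
st()"
```

```text
t8.00 xd 555.81 yd -202.77 z 132.05 ang -36.71 tiltx 0.0067 tilty 0.0012 F xd 0.52 yd -3.44 z -4.04 w 0.241 M -1.008
```

Emit:
play_rows:
  increments:
    - [-0.5,0,0,0,0,0,1]
    - [-0.5,0,0,0,0,0,1]

```text
t: 8.2
tool_pos: [492.9, 326.5, 132.0]
tool_rot: [-0.003, 0.949, -0.315, 0.0]
ft_force: [3.1, -2.0, -4.1]
width: 0.242
```

```bash
python3 -c "
from h import *
st()"
```

```text
t8.20 xd 555.82 yd -201.70 z 132.04 ang -36.71 tiltx 0.0067 tilty 0.0013 F xd 0.27 yd -3.69 z -4.06 w 0.242 M -1.027
```

Emit:
play_rows:
  increments:
    - [-0.4,0,0,0,0,0,1]
    - [-0.4,0,0,0,0,0,1]

```text
t: 8.4
tool_pos: [492.2, 327.0, 132.0]
tool_rot: [-0.003, 0.949, -0.315, 0.0]
ft_force: [3.2, -2.7, -2.7]
width: 0.242
```

```bash
python3 -c "
from h import *
st()"
```

```text
t8.40 xd 555.81 yd -200.83 z 132.03 ang -36.71 tiltx 0.0067 tilty 0.0013 F xd -0.27 yd -4.22 z -2.72 w 0.242 M -0.987
```

Emit:
play_rows:
  increments:
    - [-0.4,0,0,0,0,0,1]
    - [-0.4,0,0,0,0,0,1]

```text
t: 8.6
tool_pos: [491.6, 327.5, 132.0]
tool_rot: [-0.003, 0.949, -0.315, 0.0]
ft_force: [4.3, -3.2, -2.7]
width: 0.246
```

```bash
python3 -c "
from h import *
st()"
```

```text
t8.60 xd 555.78 yd -200.03 z 132.03 ang -36.72 tiltx 0.0067 tilty 0.0012 F xd -0.02 yd -5.40 z -2.69 w 0.246 M -1.452
```

Emit:
play_rows:
  increments:
    - [-0.3,0,0,0,0,0,1]
    - [0,0,0,0,0,0,1]

```text
t: 8.8
tool_pos: [491.6, 327.5, 132.1]
tool_rot: [-0.003, 0.949, -0.315, 0.001]
ft_force: [2.9, -2.1, -2.4]
width: 0.246
```

```bash
python3 -c "
from h import *
st()"
```

```text
t8.80 xd 555.81 yd -200.04 z 132.11 ang -36.73 tiltx 0.0069 tilty 0.0007 F xd 0.05 yd -3.53 z -2.42 w 0.246 M -0.953
```

Emit:
play_rows:
  increments:
    - [-0.5,0,0,0,0,0,1]

```text
t: 8.9
tool_pos: [491.5, 327.6, 132.1]
tool_rot: [-0.003, 0.949, -0.315, 0.001]
ft_force: [4.5, -4.8, -3.9]
width: 0.243
```

```bash
python3 -c "
from h import *
st()"
```

```text
t8.90 xd 555.81 yd -199.88 z 132.15 ang -36.74 tiltx 0.0070 tilty 0.0001 F xd -1.13 yd -6.46 z -3.87 w 0.243 M -1.925
```

The lane 1 bearing is confirmed: the moment rose from 1.0 to 1.9 and the tool stalled. I back off to centre the slot, lift out, and move over divider 2.

Emit:
play_rows:
  increments:
    - [0.8,0,0,0,0,0,1]
    - [0.7,0,0,0,0,0,1]
    - [0,0,-10,0,0,0,1]
    - [0,0,-15,0,0,0,1]
    - [0,0,-20,0,0,0,1]
    - [0,0,-15,0,0,0,1]
    - [0,0,0,0,0,0,1]

```text
t: 9.6
tool_pos: [491.6, 327.6, 198.4]
tool_rot: [-0.004, 0.949, -0.315, 0.0]
ft_force: [0.0, -0.8, -1.8]
width: 0.249
```

```bash
python3 -c "
from h import *
st()"
```

```text
t9.60 xd 555.87 yd -200.04 z 198.37 ang -36.71 tiltx 0.0082 tilty 0.0025 F xd -0.61 yd -0.48 z -1.83 w 0.249 M -0.037
```

Emit:
play_rows:
  increments:
    - [25,0,0,0,0,0,1]
    - [25,0,0,0,0,0,1]
    - [25,0,0,0,0,0,1]
    - [23,0,8,0,0,-0.2,1]
    - [0,0,0,0,0,0,1]
    - [0,0,0,0,0,0,1]

```text
t: 10.2
tool_pos: [571.0, 269.7, 191.2]
tool_rot: [-0.006, 0.95, -0.311, -0.001]
ft_force: [-0.6, 0.7, -1.9]
width: 0.246
```

```bash
python3 - <<'E'
from h import *
import json
st();o,im=snap("wrist","w5.png")
json.dump({k:list(map(float,o[k])) for k in("tool_pos","tool_rot")},open("w5.json","w"))
cv2.imwrite("pics/w5c.png",cv2.resize(im[95:275,190:520],(792,432),interpolation=2))
E
```

```text
t10.20 xd 556.65 yd -298.25 z 191.21 ang -36.28 tiltx 0.0104 tilty 0.0054 F xd 0.19 yd 0.89 z -1.93 w 0.246 M 0.015
```

View pics/w5c.png

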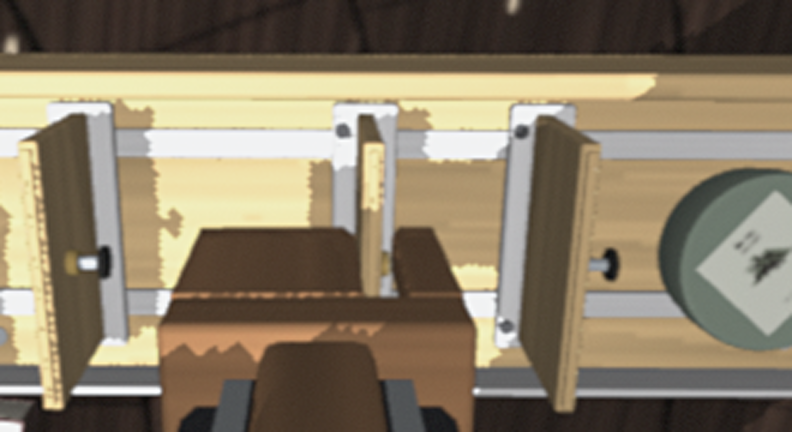

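Divider 2's top (crop x 362–384) runs into the slot mouth (about 352–393), so I need roughly a 0.7 mm shift to the right. I correct that and lower, checking partway.

Emit:
play_rows:
  increments:
    - [0.7,0.8,0,0,0,0.2,1]
    - [0,0,6,0,0,0,1]
    - [0,0,7,0,0,0,1]
    - [0,0,6,0,0,0,1]
    - [0,0,6,0,0,0,1]
    - [0,0,6,0,0,0,1]
    - [0,0,0,0,0,0,1]

```text
t: 10.95
tool_pos: [570.3, 270.8, 158.0]
tool_rot: [-0.006, 0.95, -0.312, -0.0]
ft_force: [0.4, -1.0, -1.6]
width: 0.243
```

```bash
python3 -c "
from h import *
st()"
```

```text
t10.95 xd 557.08 yd -297.03 z 158.02 ang -36.33 tiltx 0.0118 tilty 0.0040 F xd -0.54 yd -0.90 z -1.63 w 0.243 M -0.396
```

Emit:
play_rows:
  increments:
    - [1.5,1.0,3,0,0,0,1]
    - [0,0,6,0,0,0,1]
    - [0,0,6,0,0,0,1]
    - [0,0,6,0,0,0,1]
    - [0,0,4,0,0,0,1]
    - [0,0,0,0,0,0,1]

```text
t: 11.55
tool_pos: [569.9, 269.7, 130.0]
tool_rot: [-0.006, 0.95, -0.312, -0.001]
ft_force: [0.5, -0.4, -1.7]
width: 0.242
```

```bash
python3 -c "
from h import *
st()"
```

```text
t11.55 xd 555.99 yd -297.31 z 130.02 ang -36.31 tiltx 0.0102 tilty 0.0063 F xd 0.02 yd -0.65 z -1.73 w 0.242 M -0.308
```

Emit:
play_rows:
  increments:
    - [-1.5,0,0,0,0,0,1]
    - [-2.5,0,0,0,0,0,1]
    - [-2.5,0,0,0,0,0,1]
    - [-2.5,0,0,0,0,0,1]
    - [-2.5,0,0,0,0,0,1]
    - [-2.5,0,0,0,0,0,1]
    - [-2.5,0,0,0,0,0,1]
    - [-2.5,0,0,0,0,0,1]
    - [-2.5,0,0,0,0,0,1]
    - [-2,0,0,0,0,0,1]

```text
t: 12.55
tool_pos: [551.0, 283.4, 130.9]
tool_rot: [-0.006, 0.95, -0.312, 0.001]
ft_force: [3.2, -2.2, -4.0]
width: 0.244
```

```bash
python3 -c "
from h import *
st()"
```

```text
t12.55 xd 555.76 yd -274.04 z 130.87 ang -36.39 tiltx 0.0114 tilty 0.0027 F xd 0.12 yd -3.92 z -3.95 w 0.244 M -1.262
```

Emit:
play_rows:
  increments:
    - [-1.5,0,0,0,0,0,1]
    - [-1.5,0,0,0,0,0,1]
    - [-1.5,0,0,0,0,0,1]
    - [-1.5,0,0,0,0,0,1]
    - [-1.0,0,0,0,0,0,1]
    - [-0.6,0,0,0,0,0,1]
    - [-0.6,0,0,0,0,0,1]

```text
t: 13.25
tool_pos: [543.7, 288.9, 130.9]
tool_rot: [-0.006, 0.95, -0.312, 0.0]
ft_force: [3.7, -2.5, -4.2]
width: 0.244
```

```bash
python3 -c "
from h import *
st()"
```

```text
t13.25 xd 555.75 yd -264.88 z 130.87 ang -36.38 tiltx 0.0114 tilty 0.0028 F xd 0.16 yd -4.49 z -4.24 w 0.244 M -1.218
```

Emit:
play_rows:
  increments:
    - [-0.5,0,0,0,0,0,1]
    - [-0.5,0,0,0,0,0,1]
    - [-0.4,0,0,0,0,0,1]

```text
t: 13.55
tool_pos: [542.5, 289.7, 130.9]
tool_rot: [-0.006, 0.95, -0.312, 0.0]
ft_force: [4.0, -2.0, -4.1]
width: 0.241
```

```bash
python3 -c "
from h import *
st()"
```

```text
t13.55 xd 555.74 yd -263.45 z 130.88 ang -36.39 tiltx 0.0114 tilty 0.0028 F xd 0.74 yd -4.38 z -4.08 w 0.241 M -1.212
```

Emit:
play_rows:
  increments:
    - [-0.4,0,0,0,0,0,1]
    - [-0.4,0,0,0,0,0,1]

```text
t: 13.75
tool_pos: [542.1, 290.1, 130.9]
tool_rot: [-0.006, 0.95, -0.312, 0.001]
ft_force: [5.4, -4.1, -3.9]
width: 0.242
```

```bash
python3 -c "
from h import *
st()"
```

```text
t13.75 xd 555.75 yd -262.89 z 130.95 ang -36.40 tiltx 0.0116 tilty 0.0023 F xd -0.06 yd -6.74 z -3.95 w 0.242 M -1.88
```

Bearing felt on divider 1's buffer: 6.7 N, with the moment up from 1.21 to 1.88. I stop here and back off to the middle of the slot.

Emit:
play_rows:
  increments:
    - [0.7,0,0,0,0,0,1]
    - [0.7,0,0,0,0,0,1]
    - [0.4,0,0,0,0,0,1]

```text
t: 14.05
tool_pos: [542.5, 289.9, 131.0]
tool_rot: [-0.006, 0.95, -0.312, -0.0]
ft_force: [-0.3, -1.3, -0.8]
width: 0.243
```

```bash
python3 -c "
from h import *
st()"
```

```text
t14.05 xd 555.91 yd -263.37 z 130.96 ang -36.35 tiltx 0.0112 tilty 0.0044 F xd -1.20 yd -0.57 z -0.79 w 0.243 M -0.278
```

Emit:
play_rows:
  increments:
    - [0.6,0,0,0,0,0,1]
    - [0.5,0,0,0,0,0,1]
    - [0,0,-6,0,0,0,1]
    - [0,0,-10,0,0,0,1]

```text
t: 14.45
tool_pos: [542.4, 289.3, 146.8]
tool_rot: [-0.005, 0.95, -0.312, -0.001]
ft_force: [0.1, 0.2, -1.4]
width: 0.241
```

```bash
python3 -c "
from h import *
st()"
```

```text
t14.45 xd 555.35 yd -263.62 z 146.78 ang -36.32 tiltx 0.0093 tilty 0.0062 F xd 0.18 yd 0.03 z -1.45 w 0.241 M -0.076
```

Emit:
play_rows:
  increments:
    - [0,0,-15,0,0,0,1]
    - [0,0,-20,0,0,0,1]
    - [0,0,-15,0,0,0,1]
    - [24,0,0,0,0,0,1]
    - [24,0,0,0,0,0,1]
    - [24,0,0,0,0,0,1]
    - [23,0,5,0,0,0.1,1]
    - [0,0,0,0,0,0,1]
    - [0,0,0,0,0,0,1]

```text
t: 15.35
tool_pos: [622.8, 232.1, 207.0]
tool_rot: [-0.009, 0.95, -0.312, 0.001]
ft_force: [-0.6, 0.2, -1.8]
width: 0.243
```

```bash
python3 - <<'E'
from h import *
import json
st();o,im=snap("wrist","w6.png")
json.dump({k:list(map(float,o[k])) for k in("tool_pos","tool_rot")},open("w6.json","w"))
cv2.imwrite("pics/w6c.png",cv2.resize(im[95:275,110:440],(792,432),interpolation=2))
E
```

```text
t15.35 xd 557.25 yd -362.21 z 207.00 ang -36.32 tiltx 0.0186 tilty 0.0031 F xd -0.18 yd 0.65 z -1.80 w 0.243 M 0.052
```

View pics/w6c.png

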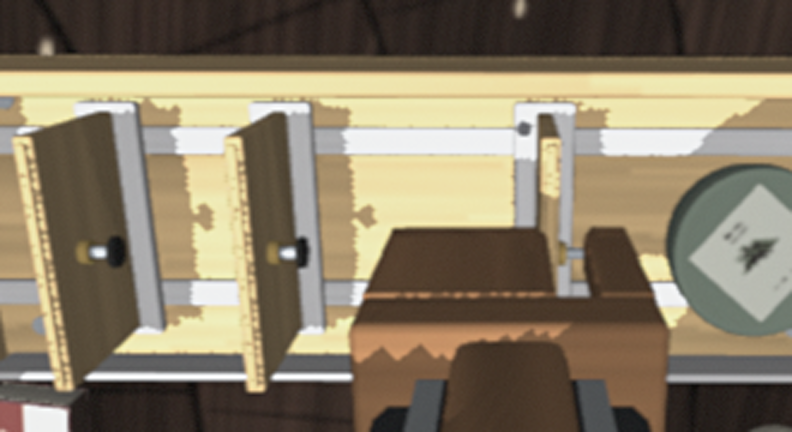

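The spacer is about 2.2 mm too far right of divider 3: the top strip is centred at crop 550 and the slot mouth at about 565. I correct that, along with a 0.6° tilt, then lower.

Emit:
play_rows:
  increments:
    - [-2.2,0.8,0,-0.59,0,0.1,1]
    - [0,0,0,0,0,0,1]
    - [0,0,8,0,0,0,1]
    - [0,0,8,0,0,0,1]
    - [0,0,8,0,0,0,1]
    - [0,0,0,0,0,0,1]

```text
t: 16.0
tool_pos: [618.2, 235.8, 181.7]
tool_rot: [-0.004, 0.95, -0.311, -0.001]
ft_force: [0.0, -0.2, -1.5]
width: 0.245
```

```bash
python3 -c "
from h import *
st()"
```

```text
t16.00 xd 557.47 yd -356.34 z 181.68 ang -36.22 tiltx 0.0077 tilty 0.0041 F xd -0.16 yd -0.15 z -1.47 w 0.245 M 0.023
```

Emit:
play_rows:
  increments:
    - [2.5,1.2,0,0,0,0.2,1]
    - [0,0,0,0,0,0,1]
    - [0,0,0,0,0,0,1]

```text
t: 16.3
tool_pos: [619.7, 232.8, 181.3]
tool_rot: [-0.004, 0.95, -0.313, -0.001]
ft_force: [0.3, -0.4, -1.0]
width: 0.241
```

```bash
python3 -c "
from h import *
st()"
```

```text
t16.30 xd 555.98 yd -359.31 z 181.33 ang -36.46 tiltx 0.0071 tilty 0.0041 F xd -0.12 yd -0.43 z -1.00 w 0.241 M 0.039
```

Emit:
play_rows:
  increments:
    - [0.2,0,5,0,0,0,1]
    - [0,0,5,0,0,0,1]
    - [0,0,5,0,0,0,1]
    - [0,0,5,0,0,0,1]
    - [0,0,0,0,0,0,1]

```text
t: 16.8
tool_pos: [620.0, 232.9, 159.7]
tool_rot: [-0.004, 0.95, -0.313, -0.001]
ft_force: [-0.7, 0.0, -0.5]
width: 0.246
```

```bash
python3 -c "
from h import *
st()"
```

```text
t16.80 xd 556.18 yd -359.50 z 159.72 ang -36.46 tiltx 0.0075 tilty 0.0040 F xd -0.40 yd 0.60 z -0.54 w 0.246 M -0.023
```

Emit:
play_rows:
  increments:
    - [0,0,6,0,0,0,1]
    - [0,0,7,0,0,0,1]
    - [0,0,7,0,0,0,1]
    - [0,0,6,0,0,0,1]
    - [0,0,0,0,0,0,1]

```text
t: 17.3
tool_pos: [619.8, 233.1, 131.0]
tool_rot: [-0.004, 0.95, -0.313, -0.001]
ft_force: [-0.5, -0.4, -2.0]
width: 0.243
```

```bash
python3 -c "
from h import *
st()"
```

```text
t17.30 xd 556.31 yd -359.26 z 131.04 ang -36.46 tiltx 0.0071 tilty 0.0043 F xd -0.58 yd 0.18 z -1.98 w 0.243 M -0.023
```

Emit:
play_rows:
  increments:
    - [-1.5,0,0,0,0,0,1]
    - [-2.5,0,0,0,0,0,1]
    - [-2.5,0,0,0,0,0,1]
    - [-2.5,0,0,0,0,0,1]
    - [-2.5,0,0,0,0,0,1]
    - [-2.5,0,0,0,0,0,1]
    - [-2.5,0,0,0,0,0,1]
    - [-2.5,0,0,0,0,0,1]
    - [-2.5,0,0,0,0,0,1]
    - [-1.5,0,0,0,0,0,1]

```text
t: 18.3
tool_pos: [601.6, 246.3, 132.0]
tool_rot: [-0.004, 0.95, -0.313, 0.001]
ft_force: [3.2, -2.4, -3.8]
width: 0.244
```

```bash
python3 -c "
from h import *
st()"
```

```text
t18.30 xd 556.04 yd -336.73 z 132.04 ang -36.53 tiltx 0.0083 tilty 0.0001 F xd -0.01 yd -4.00 z -3.82 w 0.244 M -1.172
```

Baseline is M −1.17, F −4.0. I approach to about −330, then creep.

Emit:
play_rows:
  increments:
    - [-1.5,0,0,0,0,0,1]
    - [-1.5,0,0,0,0,0,1]
    - [-1.2,0,0,0,0,0,1]
    - [-1.0,0,0,0,0,0,1]
    - [-0.7,0,0,0,0,0,1]
    - [-0.5,0,0,0,0,0,1]
    - [-0.5,0,0,0,0,0,1]

```text
t: 19.0
tool_pos: [595.4, 250.9, 132.0]
tool_rot: [-0.004, 0.95, -0.313, 0.001]
ft_force: [3.1, -2.4, -3.5]
width: 0.235
```

```bash
python3 -c "
from h import *
st()"
```

```text
t19.00 xd 556.03 yd -329.10 z 132.02 ang -36.53 tiltx 0.0082 tilty 0.0002 F xd -0.09 yd -3.96 z -3.54 w 0.235 M -1.1
```

Emit:
play_rows:
  increments:
    - [-0.5,0,0,0,0,0,1]
    - [-0.5,0,0,0,0,0,1]
    - [-0.5,0,0,0,0,0,1]

```text
t: 19.3
tool_pos: [594.2, 251.8, 132.0]
tool_rot: [-0.004, 0.95, -0.313, 0.001]
ft_force: [3.5, -2.8, -4.1]
width: 0.247
```

```bash
python3 -c "
from h import *
st()"
```

```text
t19.30 xd 556.05 yd -327.53 z 132.05 ang -36.54 tiltx 0.0083 tilty 0.0002 F xd -0.20 yd -4.50 z -4.13 w 0.247 M -1.172
```

Emit:
play_rows:
  increments:
    - [-0.4,0,0,0,0,0,1]
    - [-0.4,0,0,0,0,0,1]

```text
t: 19.5
tool_pos: [593.5, 252.3, 132.0]
tool_rot: [-0.004, 0.95, -0.313, 0.001]
ft_force: [3.0, -2.6, -3.6]
width: 0.246
```

```bash
python3 -c "
from h import *
st()"
```

```text
t19.50 xd 556.04 yd -326.66 z 132.04 ang -36.54 tiltx 0.0083 tilty 0.0002 F xd -0.30 yd -3.95 z -3.64 w 0.246 M -1.14
```

Emit:
play_rows:
  increments:
    - [-0.4,0,0,0,0,0,1]
    - [-0.4,0,0,0,0,0,1]

```text
t: 19.7
tool_pos: [592.8, 252.8, 132.0]
tool_rot: [-0.004, 0.95, -0.313, 0.001]
ft_force: [3.6, -3.1, -4.3]
width: 0.243
```

```bash
python3 -c "
from h import *
st()"
```

```text
t19.70 xd 556.04 yd -325.80 z 132.02 ang -36.54 tiltx 0.0083 tilty 0.0002 F xd -0.31 yd -4.76 z -4.31 w 0.243 M -1.067
```

Emit:
play_rows:
  increments:
    - [-0.4,0,0,0,0,0,1]

```text
t: 19.8
tool_pos: [592.5, 253.1, 132.0]
tool_rot: [-0.004, 0.95, -0.313, 0.001]
ft_force: [2.3, -2.4, -4.2]
width: 0.243
```

```bash
python3 -c "
from h import *
st()"
```

```text
t19.80 xd 556.06 yd -325.38 z 132.01 ang -36.54 tiltx 0.0083 tilty 0.0002 F xd -0.54 yd -3.32 z -4.22 w 0.243 M -1.064
```

Emit:
play_rows:
  increments:
    - [-0.4,0,0,0,0,0,1]
    - [-0.3,0,0,0,0,0,1]

```text
t: 20.0
tool_pos: [592.1, 253.4, 132.1]
tool_rot: [-0.004, 0.95, -0.313, 0.001]
ft_force: [5.3, -3.8, -3.3]
width: 0.245
```

```bash
python3 -c "
from h import *
st()"
```

```text
t20.00 xd 556.05 yd -324.89 z 132.10 ang -36.54 tiltx 0.0085 tilty -0.0003 F xd 0.11 yd -6.54 z -3.29 w 0.245 M -1.712
```

Bearing felt at 6.5 N, M −1.71, with the tool slowing. I back off, then check before lifting.

Emit:
play_rows:
  increments:
    - [0.7,0,0,0,0,0,1]
    - [0.7,0,0,0,0,0,1]
    - [0.5,0,0,0,0,0,1]
    - [0.5,0,0,0,0,0,1]
    - [0.3,0,0,0,0,0,1]

```text
t: 20.5
tool_pos: [593.0, 253.3, 132.0]
tool_rot: [-0.004, 0.95, -0.313, -0.0]
ft_force: [0.6, 0.1, -1.2]
width: 0.244
```

```bash
python3 -c "
from h import *
st()"
```

```text
t20.50 xd 556.52 yd -325.68 z 132.02 ang -36.47 tiltx 0.0082 tilty 0.0029 F xd 0.47 yd -0.43 z -1.16 w 0.244 M -0.017
```

Emit:
play_rows:
  increments:
    - [0,0,-8,0,0,0,1]
    - [0,0,-12,0,0,0,1]
    - [0,0,-20,0,0,0,1]
    - [0,0,-25,0,0,0,1]
    - [0,0,-30,0,0,0,1]
    - [0,25,-20,0,0,0,1]
    - [0,35,0,0,0,0,1]
    - [0,35,0,0,0,0,1]
    - [0,0,0,0,0,0,1]
    - [0,0,0,0,0,0,1]

```text
t: 21.5
tool_pos: [534.6, 173.3, 259.7]
tool_rot: [-0.007, 0.95, -0.313, 0.002]
ft_force: [0.4, 1.1, -2.1]
width: 0.248
```

```bash
python3 - <<'E'
from h import *
import json
st();o,im=snap("wrist","w7.png")
json.dump({k:list(map(float,o[k])) for k in("tool_pos","tool_rot")},open("w7.json","w"))
cv2.imwrite("pics/w7c.png",cv2.resize(im[0:180,60:390],(792,432),interpolation=2))
E
```

```text
t21.50 xd 457.53 yd -326.36 z 259.70 ang -36.49 tiltx 0.0146 tilty 0.0014 F xd 1.16 yd 0.31 z -2.13 w 0.248 M -0.005
```

View pics/w7c.png

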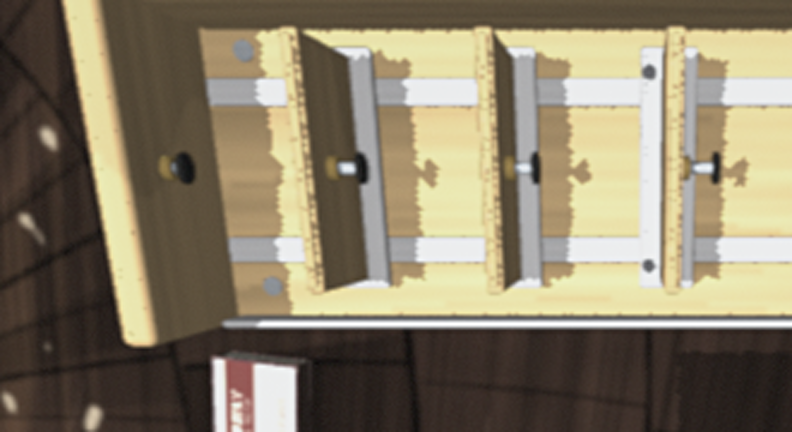

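```bash
python3 - <<'E'
from h import *
import json;o=json.load(open("w7.json"))
y=lambda u,v,z: ray("wrist",60+u/2.4,v/2.4,z,o)[:2]@Y
d=[y(303.5,160,76),y(489.5,160,76),y(674.5,160,76)];b=[y(u,168,55) for u in(193,369,540)]
print(np.round(d,1),np.round(b,1),[round(b[i]-d[i],1) for i in range(3)],"felt d:",[-199.9+.4-16,-262.9+.4-16,-324.9+.4-16])
st()
E
```

```text
[-217.5 -279.4 -340.9] [-170.3 -233.1 -294. ] [np.float64(47.2), np.float64(46.3), np.float64(46.9)] felt d: [-215.5, -278.5, -340.5]
t21.55 xd 457.37 yd -326.68 z 259.65 ang -36.51 tiltx 0.0142 tilty 0.0011 F xd 0.38 yd -1.09 z -0.60 w 0.248 M -0.074
```

The camera lanes are 47.2, 46.3 and 46.9 mm from tip to divider middle, against 47 nominal with about 1 mm of measuring error. That agrees with the felt positions. Now I stand the spacer back in its place.

Emit:
play_rows:
  increments:
    - [-1,25,0,-0.34,0,0,1]
    - [-1,25,0,0,0,0,1]
    - [0,0,35,0,0,0,1]
    - [0,0,35,0,0,0,1]
    - [0,0,35,0,0,0,1]
    - [0,0,25,0,0,0,1]
    - [0,0,12,0,0,0,1]
    - [0,0,0,0,0,0,1]

```text
t: 22.35
tool_pos: [507.8, 139.2, 114.5]
tool_rot: [-0.006, 0.95, -0.311, 0.003]
ft_force: [-0.5, -0.1, -0.9]
width: 0.246
```

```bash
python3 -c "
from h import *
st()"
```

```text
t22.35 xd 414.17 yd -325.11 z 114.49 ang -36.21 tiltx 0.0131 tilty -0.0012 F xd -0.36 yd 0.40 z -0.89 w 0.246 M 0.05
```

Emit:
play_rows:
  increments:
    - [0,0,4,-0.27,-0.25,0,1]
    - [0,0,4,0,0,0,1]
    - [0,0,3,0,0,0,1]
    - [0,0,2,0,0,0,1]
    - [0,0,0,0,0,0,1]

```text
t: 22.85
tool_pos: [510.1, 140.6, 104.0]
tool_rot: [-0.006, 0.951, -0.31, 0.001]
ft_force: [-0.1, 0.4, -0.8]
width: 0.242
```

```bash
python3 -c "
from h import *
st()"
```

```text
t22.85 xd 416.63 yd -326.14 z 103.95 ang -36.16 tiltx 0.0124 tilty 0.0012 F xd 0.30 yd 0.30 z -0.82 w 0.242 M 0.032
```

Emit:
play_rows:
  increments:
    - [0,0,2,-0.2,-0.1,0,1]
    - [0,0,2,0,0,0,1]
    - [0,0,1,0,0,0,1]

```text
t: 23.15
tool_pos: [510.4, 140.8, 99.2]
tool_rot: [-0.005, 0.951, -0.31, 0.0]
ft_force: [0.0, -0.5, -2.2]
width: 0.245
```

```bash
python3 -c "
from h import *
st()"
```

```text
t23.15 xd 416.99 yd -326.27 z 99.22 ang -36.16 tiltx 0.0096 tilty 0.0025 F xd -0.39 yd -0.31 z -2.23 w 0.245 M -0.034
```

Emit:
play_rows:
  increments:
    - [0,0,0.7,0,0,0,1]
    - [0,0,0.7,0,0,0,1]

```text
t: 23.35
tool_pos: [510.5, 141.0, 98.0]
tool_rot: [-0.005, 0.951, -0.31, 0.0]
ft_force: [-6.7, 0.5, 23.3]
width: 0.243
```

```bash
python3 -c "
from h import *
st()"
```

```text
t23.35 xd 417.20 yd -326.19 z 98.03 ang -36.16 tiltx 0.0100 tilty 0.0028 F xd -3.60 yd 5.66 z 23.26 w 0.243 M 1.001
```

It's down on the table. I open slowly and lift straight up.

Emit:
play_rows:
  increments:
    - [0,0,-0.2,0,0,0,0.2]
    - [0,0,0,0,0,0,-0.2]
    - [0,0,0,0,0,0,-1]
    - [0,0,0,0,0,0,-1]
    - [0,0,0,0,0,0,-1]
    - [0,0,0,0,0,0,-1]
    - [0,0,-10,0,0,0,-1]
    - [0,0,-30,0,0,0,-1]
    - [0,0,-40,0,0,0,-1]
    - [0,0,-40,0,0,0,-1]

```text
t: 24.35
tool_pos: [508.1, 138.6, 219.6]
tool_rot: [-0.002, 0.95, -0.311, -0.002]
ft_force: [0.1, 0.5, -0.1]
width: 1.001
```

```bash
python3 - <<'E'
from h import *
st();o,im=snap("wrist","w8.png")
E
```

```text
t24.35 xd 413.81 yd -325.72 z 219.63 ang -36.23 tiltx 0.0027 tilty 0.0062 F xd 0.49 yd 0.20 z -0.14 w 1.001 M 0.013
```

The picture limit is used up, so I check numerically that the spacer is upright, using the width and position of its brown outline.

```bash
python3 - <<'E'
from h import *
o=get_obs();im=cv2.imread("pics/w8.png")
h=cv2.cvtColor(im,40);m=cv2.inRange(h,(7,110,95),(16,200,255));m[:120]=0;m[260:]=0;m[:,:200]=0;m[:,460:]=0
n,l,s,_=cv2.connectedComponentsWithStats(m);i=1+s[1:,4].argmax();print(s[i])
c=np.r_[(417.2-4.5)*X-325.8*Y]
for z,hx,hy in((107,18,11),(67,20,31),(0,20,31)):
    P=[proj("wrist",np.r_[c+a*hx*X+b*hy*Y,z],o).round() for a in(1,-1) for b in(1,-1)];print(z,np.array(P).astype(int).tolist())
k=im[s[i][1]:s[i][1]+s[i][3]:8,s[i][0]-10:s[i][0]+s[i][2]+10:6]; print((l==i)[s[i][1]:s[i][1]+s[i][3]:6,s[i][0]-8:s[i][0]+s[i][2]+8:4].astype(int).astype(str).tolist().__len__())
for r in (l==i)[s[i][1]:s[i][1]+s[i][3]:4,s[i][0]-4:s[i][0]+s[i][2]+4:3]:print("".join("#" if x else "." for x in r))
E
```

```text
[ 284  163   80   65 3920]
107 [[305, 184], [336, 184], [305, 232], [336, 232]]
67 [[282, 168], [360, 168], [283, 215], [358, 215]]
0 [[289, 153], [353, 153], [290, 192], [352, 192]]
11
..##########################..
..#############.#.##########..
..#########.........########..
..########..........########..
..########.########.########..
..##########################..
..##########################..
..##########################..
..##########################..
..##########################..
..##########################..
..##########################..
...#####..#################...
..........##########..........
..........##########..........
..........##########..........
..............................
```

```bash
python3 -c "
from h import *
st();print(job.sign_off())"
```

```text
t24.40 xd 415.18 yd -327.51 z 225.50 ang -36.29 tiltx 0.0089 tilty 0.0029 F xd 3.89 yd -2.94 z 9.57 w 1.006 M -0.202
the job is handed in; nothing more can be done
None
```

All three lanes are set by feel, the spacer is standing upright in front of the display again, and the job is handed in at 24.4 s of the 64 s allowed. I used the brown spacer and left the yellow look-alike alone.

- **Drawing the dividers:** sliding each divider took about 4 N. I stopped when the push rose to about 6.5 N for the left panel's buffer, 6.7 N for divider 1's and 6.5 N for divider 2's. All three are below the roughly 8 N at which a set divider would shift.
- **Lanes by camera:** from buffer tip to divider middle they measured 47.2, 46.3 and 46.9 mm, against 47 mm nominal. That is good to about 1 mm. The felt divider positions agree with the camera to 0.4–2.0 mm, the largest difference being divider 1.
- **Spacer:** it met the table with a 23 N push for an instant before I released it. After that its outline matched an upright spacer to about 5 pixels. I checked this numerically, because the 12-picture limit was already used up.
- **Not checked:** I did not measure the tin, matchbox or token again at the end. I saw no contact with them.
- **Reading that disagreed:** the last force reading at hand-in was about 10 N with the hand open and about 100 mm clear of the spacer. It read about 0 N one camera call earlier, while the arm was still settling from the lift. I take it as the arm stopping, not a contact, but I did not confirm that.

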